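# Clamp a sample tube in the mixer's chuck

### The job

Take the shorter capped sample tube out of the rack and stand it, cap up, on the floor of the open chuck on top of the tube mixer, and let go. Then turn the chuck's sleeve clockwise (seen from above) until the jaws have closed tight on the tube, and let go of it, leaving the tube clamped upright. Leave the tall tube standing in the rack.

Things in the scene. Friction and masses are not known exactly. Their poses are not given: they have to be found in the camera images.
- tube: The shorter of two white tubes in a fixed low rack (160x60x32 mm, three holes in a row 50 mm apart; tubes in the end holes, either way round). 70 mm tall, 40 g, body 18 mm across, flat foot, ribbed screw cap 22 mm across on the top 14 mm. Origin at its foot's centre, z up to the cap. In the rack the foot is 10 mm above the table, in a loose hole 22 mm deep.
- tall_tube: The other tube, alike but 95 mm tall; it stays in the rack. Origin at the centre of its foot.
- chuck (a point): Centre of the top of the chuck's sleeve, on its vertical axis, 112 mm above the table, z up. Sleeve: fluted aluminium ring 56 mm across, 34 mm tall, on a fixed white mixer (150x120 mm, flat top 70 mm above the table). In it, three upright steel jaws around a flat floor 38 mm below this point; the short tube on that floor sticks out 32 mm above this point.
- sleeve (a joint): Turn of the sleeve, rad, growing clockwise from above; starts at 0 to 0.25, stop at 1.1. The jaws' gap is 30 mm across at 0 and shrinks 15 mm per rad: they meet and centre the 18 mm tube at 0.8, are tight from 0.86, well tight at 0.95. Springy jaws; dry friction 0.35 N m, up to 1 N m when tight; stays where left (turned past 0.96, it springs back to there). One grasp round it does the turn.

How it is judged (in metres and radians):
On the way:
1. the tube stands, let go, on the floor of the still open chuck (horizontal distance between tube and chuck below 0.01 m and z of tube in the frame of chuck below -0.033 m and angle between tube's own z axis and vertical below 0.35 rad and contact force between the fingers and tube below 0.1 N and value of joint sleeve below 0.6 rad), for 0.2 s.
At the end, for the whole second after the job is handed in: Sleeve past 0.84 rad with the tube between the jaws (so they squeeze it); tube foot within 6 mm of the chuck's axis and 28 to 44 mm below the sleeve's top, cap up within 10 degrees, at rest; tall tube still standing in its hole (within 15 mm and 15 degrees) (value of joint sleeve above 0.84 rad and horizontal distance between tube and chuck below 0.006 m and z of tube in the frame of chuck between -0.044 and -0.028 m and angle between tube's own z axis and vertical below 0.17 rad and linear speed of tube below 0.02 m/s and angle between tall_tube's own z axis and vertical below 0.26 rad and distance of tall_tube from where it was at the start of the episode below 0.015 m); the robot touches nothing.
It fails at once if the tall tube is pulled from the rack or knocked over (distance of tall_tube from where it was at the start of the episode above 0.025 m or angle between tall_tube's own z axis and vertical above 0.5 rad).
It also fails if it takes over 58 s, if anything falls off the work surface, if the arm or the gripper's body presses on something with over 40 N, if the wrist force passes 120 N, or if a joint passes its speed limit or range.

### The arm

A 7-joint arm with a two-finger parallel gripper is mounted at the origin on the work surface. World frame = base frame: x ahead of the robot, y to its left, z up, the work surface at z = 0. Lengths are in mm, angles in rad, forces in N, time in s.
With the tool pointing down it reaches from about 400 to 875 mm from the base axis. Payload 4.4 kg.
Tool frame: the origin (TCP) lies midway between the tips of the shut fingers; the grasp point (between the pads) lies 19 mm behind it; z points along the fingers, y is the line along which they close (so a half turn about z gives the same grasp; the last joint's range is limited). The gripper opens to 85 mm and grips with 20 to 120 N. Pads are 22 mm wide; open, the fingers measure 114 mm over their backs; the gripper's body (76 mm by 85 mm) begins 54 mm behind the grasp point. The pads swing forward as they close: fully open they stand 13 mm farther back than shut.
Start: joints at [-0.066, 0.628, 0.038, 1.517, -0.027, 0.996, -0.02], TCP at [650.014, 0.027, 231.313] pointing down, gripper open.
Joint ranges: [-3.06, 3.06], [-0.37, 2.12], [-1.25, 1.32], [0.18, 2.47], [-1.1, 4.24], [0.23, 1.98], [-2.94, 2.94]. Speed limits (rad/s): [2.57, 2.57, 3.14, 3.14, 3.14, 3.14, 3.14].

### API

Orientations are given as [roll, pitch, yaw] about the fixed x, y, z axes, in that order (R = Rz(yaw) Ry(pitch) Rx(roll)).
In Python, from cell import ctrl gives the robot as it stands.
- The arm moves only by the shell command python3 -m handwheel 'ROWS'. ROWS is JSON, a list of rows, each a list of 3 entries, a list of its own where there are three numbers: the turn, a rotation vector about the tool's x, y, z in degrees, then the shift along the tool's x, y, z in m, then the closure, from 0 (fully open) to 1 (shut). A call has 1 to 5 rows; each row shifts and turns the commanded pose from where the row before left it, along the tool's axes as they then stand; what a row does not reach is not made up. A row lasts 1/12 s, in which the tool goes at most 41.7 mm and 7.16 degrees, less where a joint would pass 70% of its speed; a pose out of reach is approached as far as the arm can. A call is refused whole if a number of a shift passes 0.0417 or a number of a turn 7.16, either way. A call with a gripper value outside its range is refused whole. The fingers move at their own pace and stop on an object; the grip force is fixed at half the most. Time passes only in rows, so rows that do not move let the fingers close. It gives the time, the measured TCP pose, the force, the opening and the grip force at its end, in the units of the state.
- ctrl.read_state(): the state, without advancing time (a new reading comes with each control period).
- ctrl.get_image(name): name is "scene" or "side" or "wrist"; returns a dict with "pixels" (400x640x3 uint8, red, green, blue), "fx", "fy", "cx", "cy" (pixels), "k1" (the pictures are not rectified: a ray, as slopes to the right and down, at radius r is drawn at 1 + k1 r^2 times it, then the intrinsics apply), "pose" (4x4, takes a point from camera to world coordinates); the wrist camera has in their place "T_tool_cam" (4x4, takes a point from camera to tool coordinates, whose origin is the TCP and whose axes are the flange's). Camera axes: x right, y up, looking along -z (the intrinsics and any distortion apply to the point x, -y, -z); pixel columns grow to the right and rows downward; lengths in mm; the calibration is good to about 2 mm. A picture is of the moment at which its call begins: read the wrist's pose just before it. There is no depth.
- ctrl.finish_job(): hands the job in; it is judged then, once.
The state is a dict: "clock": time; "qpos": joint angles; "qd": joint speeds; "tau": joint torques, N m; "eef_pos": TCP position; "tool_rot": TCP orientation; "force": force on the tool from outside, world axes, zero at the start; "torque": the same for the moment, N m; "width": finger opening in mm; "gripper_force": force on a finger pad.
Only numpy, scipy, OpenCV 4.12 (cv2) and the standard library are available. Lean on these libraries where they do the work, as an engineer would, in place of code of your own. Each camera call takes 0.05 s, during which the arm holds its last target. There are 200 camera calls.

## Working session

There is one attempt and no reset: what is moved stays moved. The work goes in short steps, Python scripts to look and compute and a shell command to move; the robot and the scene stay as the last step left them, time stands still between calls to the robot, and variables do not carry over. Pictures are saved under pics/ and viewed, at most 10 in all, crops included, and the job is handed in when it is done.

```bash
ls; mkdir -p pics
cat > h.py <<'E'
import numpy as np, cv2, json
from cell import ctrl
from scipy.spatial.transform import Rotation as R
def grab(n,f=None):
    s=ctrl.read_state(); im=ctrl.get_image(n)
    if n=="wrist":
        T=np.eye(4);T[:3,:3]=R.from_euler('xyz',s['tool_rot']).as_matrix();T[:3,3]=s['eef_pos']
        im['pose']=T@np.array(im['T_tool_cam'])
    im['pose']=np.array(im['pose'])
    if f: cv2.imwrite('pics/'+f,im['pixels'][:,:,::-1])
    return im
def ray(im,u,v):
    K=np.array([[im['fx'],0,im['cx']],[0,im['fy'],im['cy']],[0,0,1.]])
    p=cv2.undistortPoints(np.array([[[u,v]]],float),K,np.array([im['k1'],0,0,0.]))[0,0]
    d=im['pose'][:3,:3]@np.array([p[0],-p[1],-1]); return im['pose'][:3,3],d
def plane(im,u,v,z):
    o,d=ray(im,u,v); return o+d*(z-o[2])/d[2]
def proj(im,P):
    q=np.linalg.inv(im['pose'])@np.append(P,1); x,y=q[0]/-q[2],-q[1]/-q[2]; s=1+im['k1']*(x*x+y*y)
    return im['fx']*x*s+im['cx'],im['fy']*y*s+im['cy']
E
python3 - <<'E'
from h import *
for n in("scene","side","wrist"):
    im=grab(n,n+'0.png'); print(n,im['pose'].round(2).tolist(),im['k1'],im['fx'],im['cx'],im['cy'])
s=ctrl.read_state();print(s)
a=[cv2.imread(f'pics/{n}0.png') for n in("scene","side")]
cv2.imwrite('pics/v1.png',cv2.resize(np.vstack(a),(480*1,600)))
E
```

```text
pics
scene [[0.74, -0.46, 0.49, 1014.61], [0.67, 0.49, -0.56, -505.01], [0.02, 0.74, 0.67, 728.29], [0.0, 0.0, 0.0, 1.0]] -0.06473856219002565 511.8599186438095 312.3441012646864 196.58170294379147
side [[-0.8, 0.28, -0.53, 23.94], [-0.6, -0.39, 0.7, 722.13], [-0.01, 0.87, 0.48, 573.24], [0.0, 0.0, 0.0, 1.0]] -0.05332012335458599 509.464626617289 320.022314970215 203.9461209267313
wrist [[1.0, -0.0, 0.0, 649.53], [0.0, 0.95, 0.33, 83.76], [-0.0, -0.33, 0.95, 373.56], [0.0, 0.0, 0.0, 1.0]] -0.04847358282127238 322.3598952175521 318.708145744706 201.43463162804306
{'clock': 0.15, 'qpos': array([-0.06584137,  0.62910393,  0.03844591,  1.51812921, -0.02699008,
        0.99627976, -0.01998594]), 'qd': array([ 1.20557974e-03, -2.52355547e-03,  1.84190915e-03, -4.01184345e-03,
        5.55410212e-04, -1.60382985e-03, -9.31884492e-05]), 'tau': array([ 2.19518879e-03, -5.63800478e+01,  1.22790758e+00, -1.93650573e+01,
        1.11919764e-02,  7.40401709e-03, -1.44664841e-05]), 'eef_pos': array([6.49539889e+02, 5.87208921e-02, 2.30622461e+02]), 'tool_rot': array([-3.14019016e+00,  1.11868130e-05,  1.57085938e+00]), 'force': array([-1.32856215,  0.04092724, -0.08170113]), 'torque': array([ 0.01232555,  0.03646403, -0.00085146]), 'gripper_force': 0.0, 'width': 85.26529536032224}
```

View pics/scene0.png

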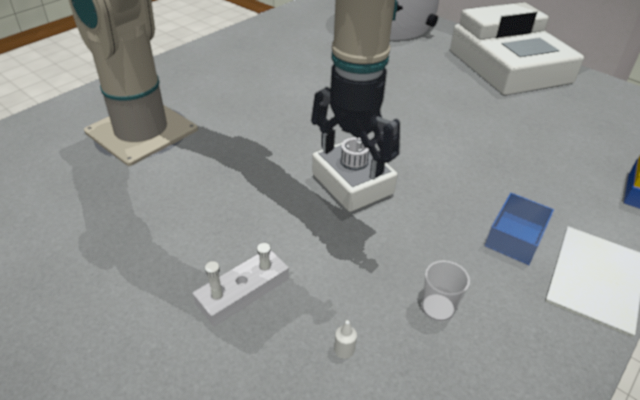

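View pics/side0.png

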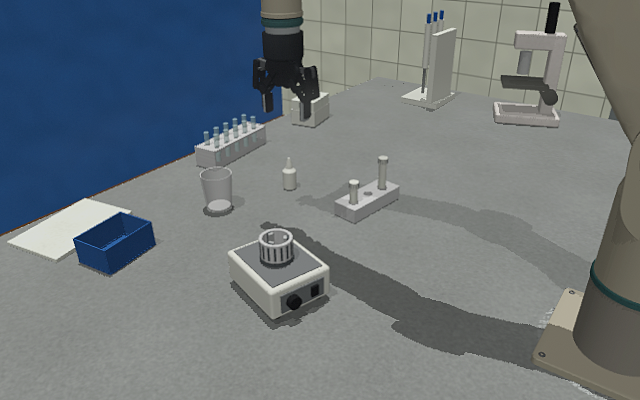

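Scene: short tube's cap at (264,248), tall one at (213,267), chuck top about (355,147), partly behind the gripper. Side: short cap (354,184), tall (382,159), chuck top ring about (277,236).

Run:
```python
from h import *
for n,pts in (("scene",dict(short=(264,247,80),tall=(212,267,105),chuck=(355,146,112))),("side",dict(short=(354,183,80),tall=(382.5,159,105),chuck=(277,236,112)))):
    im=grab(n)
    for k,(u,v,z) in pts.items(): print(n,k,plane(im,u,v,z).round(1))
a=[cv2.imread('pics/scene0.png')[230:320,180:300],cv2.imread('pics/scene0.png')[120:210,300:420],cv2.imread('pics/side0.png')[140:230,320:440],cv2.imread('pics/side0.png')[215:305,220:340]]
a=[cv2.resize(x,None,fx=3.3,fy=3.3,interpolation=cv2.INTER_CUBIC) for x in a]
cv2.imwrite('pics/v2.png',np.vstack([np.hstack(a[:2]),np.hstack(a[2:])]))
```

```text
scene short [ 564.4 -113.    80. ]
scene tall [ 552.3 -213.8  105. ]
scene chuck [522.6 186.  112. ]
side short [ 557.7 -106.9   80. ]
side tall [ 544.8 -203.1  105. ]
side chuck [518.9 188.3 112. ]
```

View pics/v2.png

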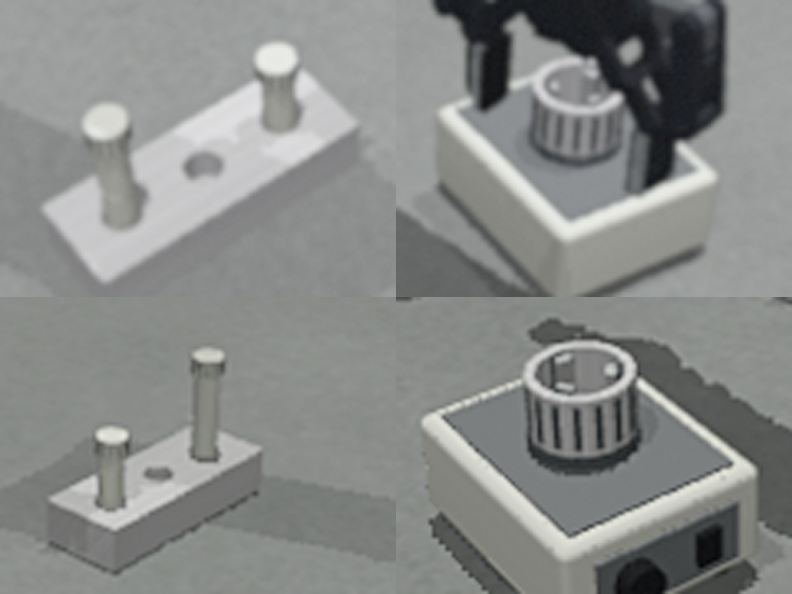

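View pics/wrist0.png

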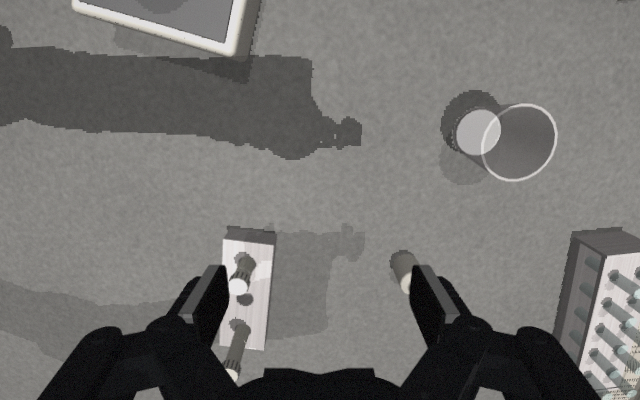

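Scene/side agree to within about 7 mm; average: short tube (561,-110), tall (548,-208), chuck (521,187). Moving above the short tube for a closer wrist view.

```bash
python3 -m handwheel '[[[0,0,0],[-0.036,-0.029,0.01],0],[[0,0,0],[-0.036,-0.029,0.01],0],[[0,0,0],[-0.038,-0.030,0.01],0],[[0,0,0],[0,0,0],0]]'
python3 - <<'E'
from h import *
for n in("scene","side","wrist"): im=grab(n,n+'1.png')
s=ctrl.read_state();print(s['eef_pos'],s['tool_rot'])
for P in((561,-110,80),(548,-208,105)):print(proj(im,P))
E
```

```text
clock: 0.58
eef_pos: [566.1, -104.6, 203.6]
tool_rot: [-3.132, 0.005, 1.56]
force: [-1.4, 0.3, -0.1]
width: 85.5
gripper_force: 0.0
[573.82284786 -95.61921399 205.47589875] [ 3.14095836e+00 -4.99730142e-04  1.56956144e+00]
(np.float64(306.092889482573), np.float64(205.4534370064819))
(np.float64(292.62897496385835), np.float64(315.434413902801))
```

View pics/wrist1.png

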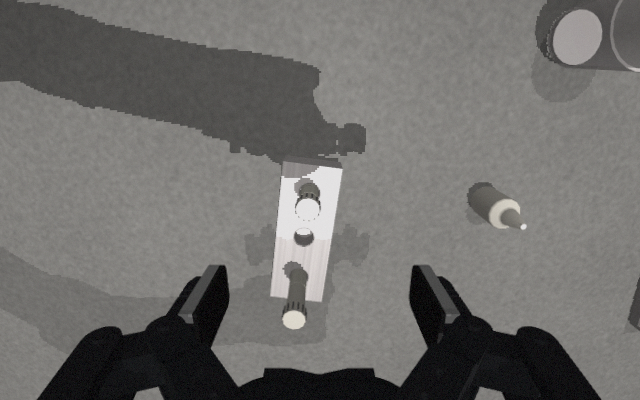

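Run:
```python
from h import *
for i in range(3):
    s=ctrl.read_state();print(s['clock'],s['eef_pos'].round(1),s['tool_rot'].round(4),abs(s['qd']).max().round(3))
    im=grab("wrist",'wrist2.png')
g=im['pixels'].astype(int).min(2)
for (x0,x1,y0,y1) in((285,335,180,228),(270,320,295,340)):
    m=((g[y0:y1,x0:x1]>215)).astype(np.uint8)
    n,l,st,c=cv2.connectedComponentsWithStats(m)
    for i in range(1,n):
        if st[i,4]>40: print(st[i],c[i]+[x0,y0])
s=ctrl.read_state()
for u,v,z in((307,209,80),(293.5,319,105)):print(plane(im,u,v,z).round(1))
```

```text
0.7333 [573.8 -95.6 205.5] [ 3.1410e+00 -5.0000e-04  1.5696e+00] 0.029
0.7833 [574.5 -94.5 205.6] [ 3.1403e+00 -9.0000e-04  1.5715e+00] 0.019
0.8333 [574.8 -94.  205.6] [ 3.1401e+00 -9.0000e-04  1.5726e+00] 0.013
[   0    0   50   48 1755] [310.31339031 205.57606838]
[ 564.6 -109.8   80. ]
[ 552.  -208.5  105. ]
```

Wrist view: short cap at (307,209), centred under the gripper's side; tall cap at (293,319). That gives the short tube at (564.6,-109.8). Closing in.

```bash
python3 -m handwheel '[[[0,0,0],[-0.005,-0.003,0.020],0],[[0,0,0],[-0.005,-0.003,0.020],0],[[0,0,0],[-0.006,-0.004,0.020],0],[[0,0,0],[0,0,0.015],0],[[0,0,0],[0,0,0],0]]'
python3 - <<'E'
from h import *
for i in range(6): im=grab("side")
im=grab("wrist",'wrist3.png')
s=ctrl.read_state();print(s['clock'],s['eef_pos'].round(1),s['tool_rot'].round(4))
print(proj(im,(564.6,-109.8,80)),proj(im,(552,-208.5,105)))
E
```

```text
clock: 1.3
eef_pos: [562.1, -110.2, 127.4]
tool_rot: [-3.136, -0.001, 1.572]
force: [-0.6, 0.1, -0.1]
width: 85.1
gripper_force: 0.0
1.65 [ 564.6 -111.2  131.4] [3.1394e+00 2.0000e-04 1.5713e+00]
(np.float64(318.2654840942548), np.float64(223.8423849388762)) (np.float64(299.82185532514745), np.float64(369.7944403441136))
```

View pics/wrist3.png

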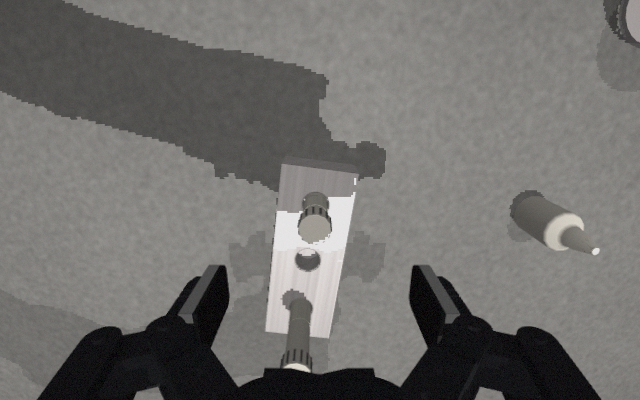

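Short cap centre at (314.5,229), about 2.5 mm off in x; the tall one is well clear at (297,368). Descending to the cap.

```bash
python3 -m handwheel '[[[0,0,0],[-0.0015,-0.0025,0.019],0],[[0,0,0],[0,0,0.019],0],[[0,0,0],[0,0,0.019],0],[[0,0,0],[0,0,0.017],0],[[0,0,0],[0,0,0],0]]'; python3 -m handwheel '[[[0,0,0],[0,0,0],0],[[0,0,0],[0,0,0],0],[[0,0,0],[0,0,0],0]]'
python3 - <<'E'
from h import *
im=grab("wrist",'wrist4.png')
E
```

```text
clock: 2.07
eef_pos: [559.4, -112.4, 54.1]
tool_rot: [-3.137, -0.001, 1.571]
force: [0.3, -0.4, 0.1]
width: 85.7
gripper_force: 0.0
clock: 2.32
eef_pos: [562.2, -113.1, 57.7]
tool_rot: [3.139, 0.0, 1.571]
force: [-0.0, 0.9, -0.0]
width: 85.3
gripper_force: 0.0
```

```bash
for i in 1 2; do python3 -m handwheel '[[[0,0,0],[0,0,0],0.9],[[0,0,0],[0,0,0],0.9],[[0,0,0],[0,0,0],0.9],[[0,0,0],[0,0,0],0.9],[[0,0,0],[0,0,0],0.9]]'; done
```

```text
clock: 2.78
eef_pos: [561.2, -112.9, 56.3]
tool_rot: [3.142, -0.0, 1.571]
force: [0.1, 0.7, -0.9]
width: 25.7
gripper_force: 0.0
clock: 3.2
eef_pos: [561.3, -112.9, 56.5]
tool_rot: [3.141, 0.0, 1.571]
force: [-0.9, -0.5, 4.8]
width: 20.0
gripper_force: 58.5
```

```bash
python3 -m handwheel '[[[0,0,0],[0,0,-0.012],1],[[0,0,0],[0,0,-0.03],1],[[0,0,0],[0,0,-0.035],1],[[0,0,0],[0,0,-0.035],1],[[0,0,0],[0,0,-0.03],1]]';python3 -m handwheel '[[[0,0,0],[0,0,0],1],[[0,0,0],[0,0,0],1],[[0,0,0],[0,0,0],1]]'
python3 - <<'E'
from h import *
a=grab("side",'side5.png');b=grab("wrist",'wrist5.png')
p=a['pixels'];q=proj(a,(561,-113,190));print(q)
u,v=map(int,q);x=cv2.resize(np.ascontiguousarray(p[max(v-90,0):v+130,u-110:u+110]),(400,400))
cv2.imwrite('pics/v5.png',np.hstack([x,b['pixels'][:,120:520]])[:,:,::-1])
E
```

```text
clock: 3.62
eef_pos: [561.1, -112.9, 200.9]
tool_rot: [3.141, 0.0, 1.571]
force: [0.9, -0.4, 0.2]
width: 19.4
gripper_force: 59.2
clock: 3.87
eef_pos: [560.4, -112.7, 198.1]
tool_rot: [-3.141, -0.0, 1.571]
force: [-0.3, -0.1, -0.6]
width: 19.8
gripper_force: 59.2
(np.float64(355.3835635384704), np.float64(133.9009594472893))
```

View pics/v5.png

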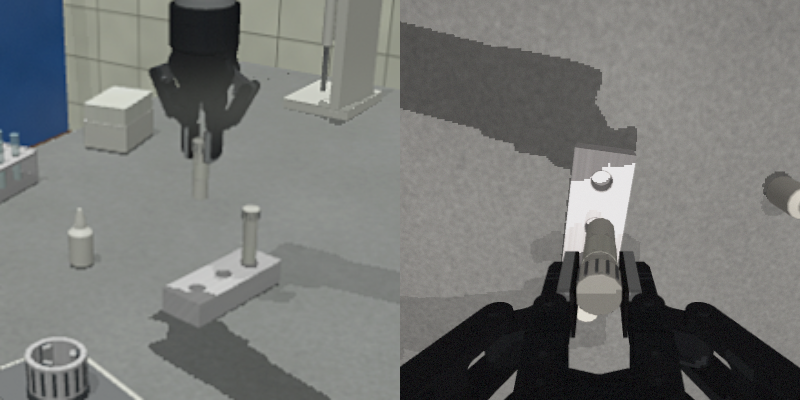

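The tube hangs upright in the fingers (wrist: cap centre about (320,297), foot about (319,222)); the tall tube still stands in the rack. Going to just short of the chuck to measure it.

```bash
python3 -m handwheel '[[[0,0,0],[0.03,-0.005,0],1],[[0,0,0],[0.034,-0.006,0],1],[[0,0,0],[0.034,-0.006,0],1],[[0,0,0],[0.034,-0.006,0],1],[[0,0,0],[0.034,-0.006,0],1]]';python3 -m handwheel '[[[0,0,0],[0.034,-0.006,0],1],[[0,0,0],[0.03,-0.005,0],1],[[0,0,0],[0,0,0],1],[[0,0,0],[0,0,0],1],[[0,0,0],[0,0,0],1]]'; python3 -m handwheel '[[[0,0,0],[0,0,0],1],[[0,0,0],[0,0,0],1]]'
python3 - <<'E'
from h import *
a=grab("scene",'scene6.png');b=grab("wrist",'wrist6.png')
print(proj(b,(521,187,112)), ctrl.read_state()['qpos'].round(2))
c=a['pixels'][100:240,290:430]
cv2.imwrite('pics/v6.png',np.hstack([cv2.resize(c,(400,400)),b['pixels'][:,120:520]])[:,:,::-1])
E
```

```text
clock: 4.38
eef_pos: [530.7, 54.3, 196.8]
tool_rot: [-3.138, 0.0, 1.57]
force: [0.8, 0.4, 0.0]
width: 19.8
gripper_force: 59.2
clock: 4.8
eef_pos: [520.6, 116.2, 197.3]
tool_rot: [-3.14, 0.001, 1.571]
force: [-0.0, -0.7, -0.7]
width: 20.1
gripper_force: 59.2
clock: 4.97
eef_pos: [521.2, 115.3, 197.9]
tool_rot: [-3.141, 0.001, 1.568]
force: [-0.1, -0.6, -0.5]
width: 19.8
gripper_force: 59.2
(np.float64(318.3207171508849), np.float64(109.6076432609911)) [-0.3   0.51  0.04  1.88 -0.03  0.76 -0.25]
```

View pics/v6.png

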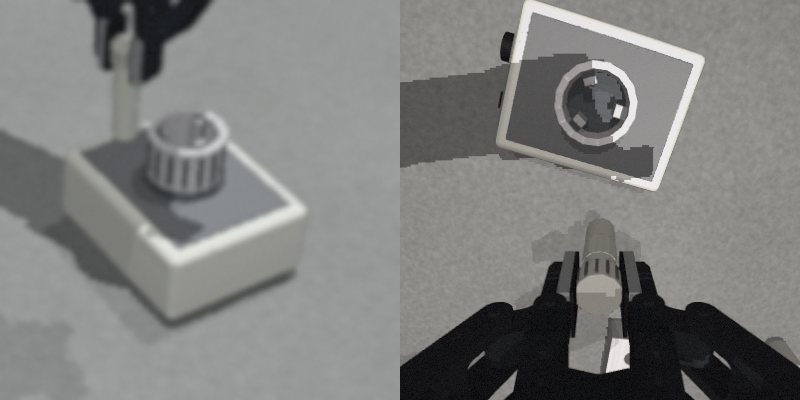

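Wrist: chuck ring centre at (316,103.5) in full-image pixels, mixer turned about 16°; tube cap top at (319,294), foot's far edge at (321,218). Working out offsets.

Run:
```python
from h import *
s=ctrl.read_state();b=grab("wrist");t=s['eef_pos'];print(t.round(1))
print('chuck',plane(b,316,103.5,112).round(1))
print('cap off',(plane(b,319,294,t[2]+23.5)-t).round(1))
print('foot far edge off',(plane(b,321,218,t[2]-46.5)-t).round(1))
a=grab("scene"); x=lambda u,v:(290+u*.35,100+v*.35)
print('scene chuck',plane(a,*x(187,134),112).round(1))
# ellipse check in wrist: project ring circles
for P in((521,187),plane(b,316,103.5,112)[:2]):
    q=np.array([proj(b,(P[0]+28*np.cos(k),P[1]+28*np.sin(k),112)) for k in np.linspace(0,6.28,60)])
    print(q.min(0).round(1),q.max(0).round(1))
```

```text
[521.3 115.8 198.1]
chuck [519.5 191.3 112. ]
cap off [ 0.1 -0.2 23.5]
foot far edge off [  1.4   7.3 -46.5]
scene chuck [525.2 184.2 112. ]
[277.5  66.6] [359.  150.5]
[275.   59.6] [356.9 144.4]
```

```bash
python3 -m handwheel '[[[0,0,0],[0.025,-0.001,0],1],[[0,0,0],[0.028,-0.001,0],1],[[0,0,0],[0.022,0,0],1],[[0,0,0],[0,0,0.01],1],[[0,0,0],[0,0,0.015],1]]';python3 -m handwheel '[[[0,0,0],[0,0,0],1],[[0,0,0],[0,0,0],1],[[0,0,0],[0,0,0],1],[[0,0,0],[0,0,0],1]]'
python3 - <<'E'
from h import *
a=grab("scene",'scene7.png');b=grab("wrist",'wrist7.png');s=grab("side",'side7.png')
print(ctrl.read_state()['eef_pos'].round(1))
def c(i,u,v,w=55): return cv2.resize(np.ascontiguousarray(i['pixels'][v-w:v+w,u-w:u+w]),(390,390),interpolation=cv2.INTER_CUBIC)
cv2.imwrite('pics/v7.png',np.vstack([np.hstack([c(a,355,130),c(s,277,220)])])[:,:,::-1])
cv2.imwrite('pics/v7w.png',b['pixels'][110:340,190:450][:,:,::-1].repeat(2,0).repeat(2,1))
x=cv2.imread('pics/v7.png');w=cv2.resize(b['pixels'][130:330,220:420][:,:,::-1],(390,390))
E=0;cv2.imwrite('pics/v7.png',np.hstack([cv2.resize(x,(540,270)),cv2.resize(w,(260,270))])) if 0 else cv2.imwrite('pics/v7.png',cv2.resize(np.hstack([x,w]),(800,267)))
E
```

```text
clock: 5.58
eef_pos: [520.1, 194.3, 174.1]
tool_rot: [3.138, -0.002, 1.574]
force: [0.1, -1.3, -0.6]
width: 19.3
gripper_force: 59.2
clock: 5.92
eef_pos: [519.8, 191.7, 174.0]
tool_rot: [3.14, -0.0, 1.57]
force: [0.6, 0.3, -0.2]
width: 19.8
gripper_force: 59.2
[519.6 191.9 173.9]
```

View pics/v7.png

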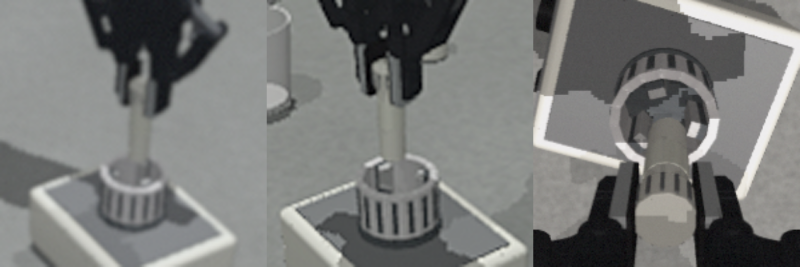

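```bash
python3 - <<'E'
from h import *
t=ctrl.read_state()['eef_pos']
T=lambda q,u0,v0:((q[0]-u0)*2.427,(q[1]-v0)*2.427)
for n,u0,v0,off in(("scene",300,75,0),("side",222,165,267)):
    im=grab(n)
    for nm,P in(("captop",t+[0,0,23.5]),("foot",t-[0,0,46.5]),("chuck",np.array([519.5,190.2,112]))):
        x,y=T(proj(im,P),u0,v0);print(n,nm,round(x+off,1),round(y,1))
b=grab("wrist")
g=lambda X,Y:(220+(X-533)/1.333,130+Y/1.333)
print('ring wrist',plane(b,*g(664.5,121),112).round(1))
E
python3 - <<'E'
import cv2,numpy as np
a=cv2.imread('pics/scene7.png')[75:185,300:410];s=cv2.imread('pics/side7.png')[165:275,222:332]
cv2.imwrite('pics/v8.png',np.hstack([cv2.resize(k,(400,400),interpolation=cv2.INTER_CUBIC) for k in(a,s)]))
E
```

```text
scene captop 142.6 80.9
scene foot 136.4 152.8
scene chuck 133.7 168.7
side captop 389.3 64.9
side foot 395.1 155.4
side chuck 398.0 173.2
ring wrist [519.3 191.2 112. ]
```

View pics/v8.png

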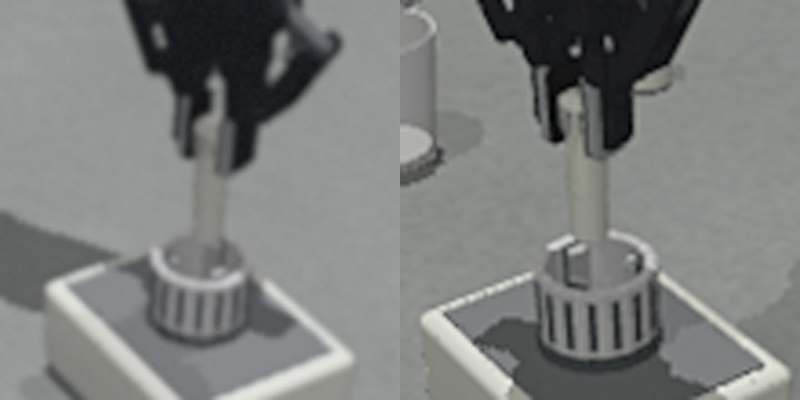

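Scene and side both show the foot about 3 mm from the ring centre toward (+x,+y): side foot (588,238) against ring centre (597,263), scene foot (208,240) against ring (197,265). Correcting and lowering.

```bash
python3 -m handwheel '[[[0,0,0],[-0.002,-0.0025,0],1],[[0,0,0],[0,0,0],1],[[0,0,0],[0,0,0.008],1],[[0,0,0],[0,0,0.008],1],[[0,0,0],[0,0,0.008],1]]';python3 -m handwheel '[[[0,0,0],[0,0,0.008],1],[[0,0,0],[0,0,0.008],1],[[0,0,0],[0,0,0.006],1],[[0,0,0],[0,0,0],1],[[0,0,0],[0,0,0],1]]'; python3 -m handwheel '[[[0,0,0],[0,0,0],1]]'
```

```text
clock: 6.63
eef_pos: [516.4, 190.1, 148.3]
tool_rot: [-3.141, 0.0, 1.571]
force: [-0.3, 0.2, -0.5]
width: 19.9
gripper_force: 59.2
clock: 7.05
eef_pos: [516.4, 190.0, 126.7]
tool_rot: [-3.141, 0.0, 1.571]
force: [0.3, -0.7, 0.1]
width: 19.9
gripper_force: 59.2
clock: 7.13
eef_pos: [516.9, 190.2, 127.4]
tool_rot: [3.141, -0.0, 1.571]
force: [0.3, 0.0, -0.2]
width: 19.6
gripper_force: 59.2
```

No contact yet, foot about 7 mm above the floor. Lowering to touch.

```bash
python3 -m handwheel '[[[0,0,0],[0,0,0.003],1],[[0,0,0],[0,0,0.002],1],[[0,0,0],[0,0,0],1],[[0,0,0],[0,0,0],1]]';python3 -m handwheel '[[[0,0,0],[0,0,0.0015],1],[[0,0,0],[0,0,0],1],[[0,0,0],[0,0,0],1]]'
```

```text
clock: 7.47
eef_pos: [516.6, 190.1, 122.3]
tool_rot: [-3.142, -0.0, 1.571]
force: [0.4, -0.1, -0.1]
width: 19.8
gripper_force: 59.2
clock: 7.72
eef_pos: [516.6, 190.1, 120.7]
tool_rot: [-3.142, -0.0, 1.571]
force: [-0.0, -0.7, -0.4]
width: 19.8
gripper_force: 59.2
```

```bash
python3 -m handwheel '[[[0,0,0],[0,0,0.001],1],[[0,0,0],[0,0,0],1],[[0,0,0],[0,0,0],1]]';python3 -m handwheel '[[[0,0,0],[0,0,0.001],1],[[0,0,0],[0,0,0],1],[[0,0,0],[0,0,0],1]]'
```

```text
clock: 7.97
eef_pos: [517.1, 190.3, 120.5]
tool_rot: [3.141, -0.001, 1.571]
force: [-0.3, -0.2, 5.8]
width: 20.0
gripper_force: 59.8
clock: 8.22
eef_pos: [517.3, 190.4, 120.4]
tool_rot: [3.14, -0.001, 1.571]
force: [-1.2, -0.4, 11.6]
width: 19.6
gripper_force: 60.6
```

Seated (expected height, 6 to 12 N). Easing off and releasing.

```bash
python3 -m handwheel '[[[0,0,0],[0,0,-0.001],1],[[0,0,0],[0,0,0],0.65],[[0,0,0],[0,0,0],0.65],[[0,0,0],[0,0,0],0.5],[[0,0,0],[0,0,0],0.3]]';python3 -m handwheel '[[[0,0,0],[0,0,0],0],[[0,0,0],[0,0,0],0],[[0,0,0],[0,0,0],0],[[0,0,0],[0,0,0],0],[[0,0,0],[0,0,0],0]]'
python3 - <<'E'
from h import *
a=grab("scene",'scene9.png');b=grab("wrist",'wrist9.png');s=grab("side",'side9.png')
print(ctrl.read_state()['eef_pos'].round(1))
def c(i,u,v,w=45): return cv2.resize(np.ascontiguousarray(i['pixels'][v-w:v+w,u-w:u+w]),(266,266),interpolation=cv2.INTER_CUBIC)
w=cv2.resize(b['pixels'][160:360,220:420],(266,266))
cv2.imwrite('pics/v9.png',np.hstack([c(a,355,135),c(s,277,225),w])[:,:,::-1])
E
```

```text
clock: 8.63
eef_pos: [516.5, 190.0, 119.5]
tool_rot: [-3.141, 0.0, 1.571]
force: [0.4, -0.7, 0.1]
width: 53.1
gripper_force: 0.0
clock: 9.05
eef_pos: [516.6, 190.1, 119.8]
tool_rot: [3.142, -0.0, 1.571]
force: [0.0, 0.4, 0.1]
width: 85.5
gripper_force: 0.0
[516.7 190.1 119.8]
```

View pics/v9.png

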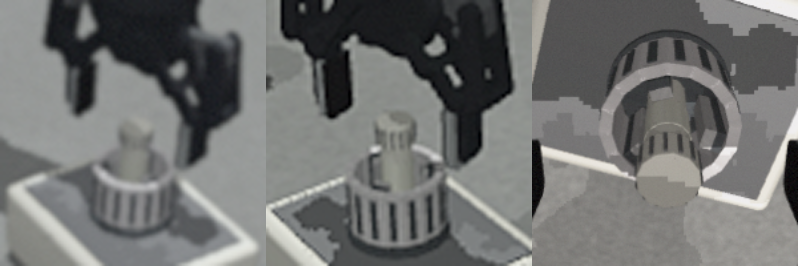

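The tube stands free and upright in the chuck in all three views (wrist: ring spans x 600–742 in the panel, so its centre is about (324,255) in full pixels). That was my 11th picture, one over the allowance of 10, so from here I'll go by numbers only.

Run:
```python
from h import *
s=ctrl.read_state();b=grab("wrist");t=s['eef_pos'];print(t.round(1),s['qpos'].round(2))
print(plane(b,324.5,254.7,112).round(1))
for P in((517,190),(519.5,190.5)):
    q=np.array([proj(b,(P[0]+28*np.cos(k),P[1]+28*np.sin(k),112)) for k in np.linspace(0,6.28,60)])
    print(P,q.min(0).round(1),q.max(0).round(1),'panel x',532+(q[:,0].min()-220)*1.33,532+(q[:,0].max()-220)*1.33)
# cap circle
print('cap',plane(b,220+(668.5-532)/1.33,160+179/1.33,144).round(1))
# bright ring outer columns along its widest row
```

```text
[516.7 190.1 119.8] [-0.42  0.64  0.03  1.9  -0.03  0.6  -0.37]
[519.6 192.3 112. ]
(517, 190) [266.4 208.8] [372.5 302.9] panel x 593.7081657566582 734.7704541246445
(519.5, 190.5) [271.1 207.8] [377.3 302.1] panel x 599.9436528361952 741.1581087111559
cap [518.3 190.  144. ]
```

```bash
python3 -m handwheel '[[[0,0,0],[0.0005,0.0028,0],0],[[0,0,0],[0,0,0.012],0],[[0,0,0],[0,0,0.012],0],[[0,0,0],[0,0,0.010],0],[[0,0,0],[0,0,0.005],0]]';python3 -m handwheel '[[[0,0,0],[0,0,0],0],[[0,0,0],[0,0,0],0],[[0,0,0],[0,0,0],0]]'
```

```text
clock: 9.67
eef_pos: [518.9, 190.4, 79.5]
tool_rot: [-3.14, 0.001, 1.571]
force: [0.0, 0.0, 0.5]
width: 85.6
gripper_force: 0.0
clock: 9.92
eef_pos: [519.8, 190.7, 81.1]
tool_rot: [3.141, -0.0, 1.571]
force: [-0.1, 0.0, 0.4]
width: 85.9
gripper_force: 0.0
```

```bash
python3 -m handwheel '[[[0,0,0],[0,0,0.001],0.3],[[0,0,0],[0,0,0],0.3],[[0,0,0],[0,0,0],0.35],[[0,0,0],[0,0,0],0.4],[[0,0,0],[0,0,0],0.5]]';python3 -m handwheel '[[[0,0,0],[0,0,0],0.7],[[0,0,0],[0,0,0],0.8],[[0,0,0],[0,0,0],1],[[0,0,0],[0,0,0],1],[[0,0,0],[0,0,0],1]]'
```

```text
clock: 10.33
eef_pos: [519.3, 190.7, 80.6]
tool_rot: [-3.142, -0.0, 1.57]
force: [-1.8, -0.6, 6.3]
width: 55.2
gripper_force: 62.3
clock: 10.75
eef_pos: [519.3, 190.6, 80.6]
tool_rot: [-3.142, -0.0, 1.57]
force: [-1.2, 0.1, 5.9]
width: 55.4
gripper_force: 62.3
```

```bash
python3 -m handwheel '[[[0,0,4],[0,0,0],1],[[0,0,6],[0,0,0],1],[[0,0,6],[0,0,0],1],[[0,0,6],[0,0,0],1],[[0,0,6],[0,0,0],1]]';python3 -m handwheel '[[[0,0,2],[0,0,0],1],[[0,0,0],[0,0,0],1],[[0,0,0],[0,0,0],1],[[0,0,0],[0,0,0],1]]'; python3 -c "
from h import *
s=ctrl.read_state();print(s['torque'].round(3),s['qpos'].round(2))"
```

```text
clock: 11.17
eef_pos: [519.2, 190.7, 80.6]
tool_rot: [-3.141, -0.0, 1.078]
force: [-1.5, -0.7, 6.0]
width: 55.2
gripper_force: 62.1
clock: 11.5
eef_pos: [519.2, 190.7, 80.6]
tool_rot: [-3.141, -0.0, 1.046]
force: [-2.0, -0.7, 6.0]
width: 55.0
gripper_force: 62.6
[-0.036  0.457 -0.253] [-0.51  0.71  0.16  1.92 -0.22  0.53 -0.72]
```

```bash
python3 -m handwheel '[[[0,0,4],[0,0,0],1],[[0,0,4],[0,0,0],1],[[0,0,0],[0,0,0],1],[[0,0,0],[0,0,0],1]]'; python3 -c "
from h import *
s=ctrl.read_state();print(s['torque'].round(3))"; python3 -m handwheel '[[[0,0,4],[0,0,0],1],[[0,0,0],[0,0,0],1],[[0,0,0],[0,0,0],1]]'; python3 -c "
from h import *
s=ctrl.read_state();print(s['torque'].round(3))"
```

```text
clock: 11.83
eef_pos: [519.2, 190.7, 80.6]
tool_rot: [-3.141, -0.0, 0.907]
force: [-1.2, -0.7, 6.8]
width: 55.8
gripper_force: 62.7
[-0.042  0.456 -0.202]
clock: 12.08
eef_pos: [519.2, 190.7, 80.7]
tool_rot: [-3.141, -0.0, 0.838]
force: [-1.9, 0.1, 5.9]
width: 55.3
gripper_force: 62.9
[-0.058  0.479  0.013]
```

```bash
python3 -m handwheel '[[[0,0,3],[0,0,0],1],[[0,0,0],[0,0,0],1],[[0,0,0],[0,0,0],1]]'; python3 -c "
from h import *
s=ctrl.read_state();print(s['torque'].round(3))"; python3 -m handwheel '[[[0,0,3],[0,0,0],1],[[0,0,0],[0,0,0],1],[[0,0,0],[0,0,0],1]]'; python3 -c "
from h import *
s=ctrl.read_state();print(s['torque'].round(3),s['qpos'].round(2))"
```

```text
clock: 12.33
eef_pos: [519.1, 190.7, 80.6]
tool_rot: [-3.141, -0.0, 0.786]
force: [-2.1, -2.0, 5.8]
width: 54.9
gripper_force: 62.9
[-0.096  0.441  0.089]
clock: 12.58
eef_pos: [519.2, 190.7, 80.7]
tool_rot: [-3.141, -0.0, 0.734]
force: [-2.0, -1.3, 7.3]
width: 55.1
gripper_force: 62.9
[-0.073  0.511  0.202] [-0.56  0.72  0.25  1.92 -0.32  0.54 -0.93]
```

```bash
python3 -m handwheel '[[[0,0,3],[0,0,0],1],[[0,0,0],[0,0,0],1],[[0,0,0],[0,0,0],1]]'; python3 -c "
from h import *
s=ctrl.read_state();print(s['torque'].round(3))"; python3 -m handwheel '[[[0,0,3],[0,0,0],1],[[0,0,0],[0,0,0],1],[[0,0,0],[0,0,0],1]]'; python3 -c "
from h import *
s=ctrl.read_state();print(s['torque'].round(3),s['qpos'].round(2))"
```

```text
clock: 12.83
eef_pos: [519.6, 191.0, 80.6]
tool_rot: [3.141, -0.001, 0.685]
force: [-0.4, -0.5, 6.6]
width: 55.2
gripper_force: 64.6
[-0.066  0.27   0.879]
clock: 13.08
eef_pos: [520.8, 191.9, 80.7]
tool_rot: [3.141, -0.004, 0.632]
force: [1.6, 2.1, 6.4]
width: 54.9
gripper_force: 63.7
[ 0.576 -0.486  0.945] [-0.58  0.73  0.28  1.92 -0.36  0.54 -1.  ]
```

Torque has risen to about 0.95 N m: jaws tight. Releasing, then regrasping for a short confirming turn.

```bash
python3 -m handwheel '[[[0,0,0],[0,0,0],0.4],[[0,0,0],[0,0,0],0.2],[[0,0,0],[0,0,0],0.2],[[0,0,0],[0,0,0],0.2]]'; python3 -c "
from h import *
s=ctrl.read_state();print(s['torque'].round(3),s['eef_pos'].round(1),s['tool_rot'].round(3))"; python3 -m handwheel '[[[0,0,0],[0,0,0],0.4],[[0,0,0],[0,0,0],0.6],[[0,0,0],[0,0,0],1],[[0,0,0],[0,0,0],1],[[0,0,0],[0,0,0],1]]';python3 -c "
from h import *
s=ctrl.read_state();print(s['torque'].round(3))"; python3 -m handwheel '[[[0,0,3],[0,0,0],1],[[0,0,0],[0,0,0],1],[[0,0,0],[0,0,0],1]]'; python3 -c "
from h import *
s=ctrl.read_state();print(s['torque'].round(3))"
```

```text
clock: 13.42
eef_pos: [518.6, 189.7, 79.3]
tool_rot: [-3.141, 0.002, 0.627]
force: [-0.5, -0.8, -0.0]
width: 68.3
gripper_force: 0.0
[ 0.026  0.004 -0.045] [518.6 189.7  79.3] [-3.141e+00  2.000e-03  6.270e-01]
clock: 13.83
eef_pos: [518.5, 190.3, 79.9]
tool_rot: [-3.14, 0.002, 0.628]
force: [-1.7, -0.6, 5.3]
width: 54.9
gripper_force: 63.5
[0.167 0.593 0.024]
clock: 14.08
eef_pos: [518.5, 190.4, 79.9]
tool_rot: [-3.141, 0.002, 0.576]
force: [-1.7, 0.0, 5.7]
width: 54.9
gripper_force: 63.5
[0.168 0.623 0.091]
```

```bash
python3 -m handwheel '[[[0,0,3],[0,0,0],1],[[0,0,0],[0,0,0],1],[[0,0,0],[0,0,0],1]]'; python3 -c "
from h import *
s=ctrl.read_state();print(s['torque'].round(3))"; python3 -m handwheel '[[[0,0,3],[0,0,0],1],[[0,0,0],[0,0,0],1],[[0,0,0],[0,0,0],1]]'; python3 -c "
from h import *
s=ctrl.read_state();print(s['torque'].round(3))"
```

```text
clock: 14.33
eef_pos: [518.4, 190.4, 79.9]
tool_rot: [-3.141, 0.002, 0.524]
force: [-2.6, -1.6, 5.0]
width: 55.0
gripper_force: 63.6
[0.164 0.618 0.221]
clock: 14.58
eef_pos: [518.4, 190.4, 79.9]
tool_rot: [3.141, 0.002, 0.478]
force: [-2.8, -1.2, 5.9]
width: 55.0
gripper_force: 64.6
[0.107 0.587 1.754]
```

The torque jumps to 1.75 N m after about 8° more: that is the stop at 1.1, which fits a sleeve that had settled at 0.96. Releasing and retreating upward.

```bash
python3 -m handwheel '[[[0,0,-4],[0,0,0],1],[[0,0,-3],[0,0,0],1],[[0,0,0],[0,0,0],0.4],[[0,0,0],[0,0,0],0],[[0,0,0],[0,0,0],0]]'; python3 -m handwheel '[[[0,0,0],[0,0,0],0],[[0,0,0],[0,0,-0.02],0],[[0,0,0],[0,0,-0.03],0],[[0,0,0],[0,0,-0.035],0],[[0,0,0],[0,0,-0.03],0]]'; python3 -m handwheel '[[[0,0,0],[0,0,-0.01],0],[[0,0,0],[0,0,0],0],[[0,0,0],[0,0,0],0],[[0,0,0],[0,0,0],0]]'
python3 - <<'E'
from h import *
# numeric check: brightness-change between before-clamp and now around the cap in side view; tall tube unchanged
a=cv2.imread('pics/side9.png').astype(int);b=grab("side",'side12.png')
n=b['pixels'][:,:,::-1].astype(int);d=abs(n-a).max(2)
print('tall diff',(d[150:220,330:405]>40).sum(),'mixer diff',(d[205:300,225:335]>40).sum())
def cap(i):
    g=i[195:217,262:292].astype(float).mean(2);print(g.shape); return g
# template match of the cap between old and new
A=a[208:222,262:290].astype(np.uint8) if 0 else a.astype(np.uint8)[200:216,267:293]
r=cv2.matchTemplate(n.astype(np.uint8)[185:235,250:310],A,cv2.TM_CCOEFF_NORMED);_,v,_,l=cv2.minMaxLoc(r);print(v,l[0]+250-267,l[1]+185-200)
A=a.astype(np.uint8)[165:185,342:366];r=cv2.matchTemplate(n.astype(np.uint8)[160:215,330:405],a.astype(np.uint8)[152:195,372:393],cv2.TM_CCOEFF_NORMED);_,v,_,l=cv2.minMaxLoc(cv2.matchTemplate(n.astype(np.uint8)[140:215,350:410],a.astype(np.uint8)[152:195,372:393],cv2.TM_CCOEFF_NORMED));print(v,l[0]+350-372,l[1]+140-152)
E
```

```text
clock: 15.0
eef_pos: [519.5, 190.3, 79.6]
tool_rot: [3.141, -0.0, 0.591]
force: [-0.0, 0.7, -0.1]
width: 76.8
gripper_force: 0.0
clock: 15.42
eef_pos: [519.6, 190.3, 196.3]
tool_rot: [3.141, -0.0, 0.592]
force: [0.4, 0.8, -1.0]
width: 85.0
gripper_force: 0.0
clock: 15.75
eef_pos: [518.3, 190.4, 203.2]
tool_rot: [-3.141, 0.003, 0.593]
force: [-0.3, 0.7, 0.4]
width: 85.4
gripper_force: 0.0
tall diff 0 mixer diff 1088
0.6570658683776855 -17 -13
0.9997551441192627 0 0
```

Run:
```python
from h import *
b=grab("wrist",'wrist12.png');g=cv2.cvtColor(b['pixels'],cv2.COLOR_RGB2GRAY)
for nm,z,r in(('cap',144,11),('ring',112,28)):
    u,v=map(int,proj(b,(519.5,190.7,z)));e=proj(b,(519.5+r,190.7,z));R=np.hypot(e[0]-u,e[1]-v)
    w=int(R*1.9);x0,y0=u-w,v-w
    c=cv2.HoughCircles(cv2.resize(np.ascontiguousarray(g[y0:y0+2*w,x0:x0+2*w]),None,fx=4,fy=4,interpolation=cv2.INTER_CUBIC),cv2.HOUGH_GRADIENT,1.5,20,param1=120,param2=15,minRadius=int(R*3.5),maxRadius=int(R*4.5))
    print(nm,(u,v),R.round(1),[(np.round(plane(b,x0+k[0]/4,y0+k[1]/4,z)[:2],1),k[2]/4) for k in c[0][:3]])
# side: tube columns above sleeve: bright object vs background
s=grab("side");q=proj(s,(519.5,190.7,144));print('side cap pred',q)
p=s['pixels'].astype(int).mean(2)
for v in range(int(q[1])-4,int(q[1])+22,3): print(v,p[v,int(q[0])-16:int(q[0])+20:2].astype(int))
```

```text
cap (318, 219) 16.2 [(array([518. , 189.4]), np.float32(16.1)), (array([521. , 191.8]), np.float32(16.9625)), (array([515.2, 169. ]), np.float32(14.7875))]
ring (319, 203) 35.8 [(array([517.4, 189.2]), np.float32(37.9625)), (array([519.3, 193. ]), np.float32(32.975)), (array([528.4, 196.3]), np.float32(35.0375))]
side cap pred (np.float64(274.75022627667255), np.float64(220.14855783403164))
216 [135 136 136 135 137 136 135 135 135 135 138 136 137 137 136 138 137 138]
219 [135 134 134 136 135 136 144 144 144 144 145 142 137 139 138 138 140 138]
222 [136 131 133 134 136 110 150 146 145 146 150 105 132 138 137 138 137 141]
225 [138 134 136 138 138  93 103 133 120  99 113  89 124 139 140 137 140 142]
228 [134 136 135 135 136 109 109 140 111 101 118  88 140 135 136 137 140 138]
231 [129 131 128 174 197 187 118 131 129 131 127 111 128 127 193 186 148 139]
234 [134 169 203 115 106  80 114 138 140 132 125 112 131 124 107 158 183 146]
237 [151 206 134 104 112  84 117 136 144 134 126 109  89  46 110 101 198 151]
240 [167 131 118 100 112  89 106 121 139 138 127 109 112  75 102 104  96 117]
```

The cap is centred over the sleeve (both at about (518,189) from the wrist) and symmetric in the side view. The tube is upright and the tall tube has not moved. Handing in.

```bash
python3 -c "
from cell import ctrl
print(ctrl.finish_job())"
```

```text
the job is handed in; nothing more can be done
None
```

The short tube is clamped upright in the chuck with the sleeve at about 0.96 rad (inferred from torque, since the joint isn't read directly), the tall tube hasn't moved in its hole, and the job was handed in at about 16 s with no verdict returned; I viewed 11 pictures, one over the limit of 10.

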